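Tip up the microscope's stage plate at the finger notch

ROBOT

A 7-joint arm with a two-finger parallel gripper is mounted at the origin on the work surface. World frame = base frame: x ahead of the robot, y to its left, z up, the work surface at z = 0. Lengths are in m, angles in rad, forces in N, time in s.
With the tool pointing down it reaches from about 0.35 to 0.9 m from the base axis. Payload 8.1 kg.
Tool frame: the origin (TCP) lies at the very end of the fingers, on their centre line; the grasp point (between the pads) lies 19 mm behind it (grip_point_offset is the distance from the TCP to the grasp point, in m); z points along the fingers, x is the direction in which the jaws open and shut, and the axes are right-handed (so a half turn about z gives the same grasp; the last joint's range is limited). The gripper opens to 92 mm and grips with 3 to 60 N. Pads are 19 mm wide; open, the fingers measure 130 mm over their backs; the gripper's body (75 mm by 190 mm) begins 47 mm behind the grasp point.
Start: joints at [1.11, 0.434, 0.025, 1.573, -0.012, 1.134, -0.075], TCP at [0.219, -0.585, 0.194] pointing down, gripper open.
Joint ranges: [-2.62, 2.62], [-0.44, 2.09], [-1.27, 1.32], [0.08, 2.57], [-1.32, 4.46], [0.12, 2], [-2.74, 2.74]. Speed limits (rad/s): [2.22, 2.22, 3.01, 3.01, 3.14, 3.14, 3.14].

INTERFACE

Orientations are given as a rotation vector (axis times angle).
In Python, from cell import observe, get_image, camera_model, sign_off, grip_point_offset gives the robot as it stands.
- The arm moves only by the tool play_rows, never from a script. Its argument "rows" is a list of rows, each a list of 7 numbers: the shift along the tool's x, y, z as a fraction of full scale, then the turn, a rotation vector about the tool's x, y, z as a fraction of full scale, then the closure, from -1 (fully open) to 1 (shut). A call has 1 to 5 rows; each row shifts and turns the pose as measured when the row begins, along the tool's axes as they then stand; what a row does not reach is not made up. Full scale, the value 1, is 0.15 m for a shift and 0.5 rad for a turn. A row lasts 1/10 s, in which the tool goes at most 50 mm and 8.59 degrees, less where a joint would pass 70% of its speed; a pose out of reach is approached as far as the arm can. A call with a number of a shift or a turn outside -1 to 1 is refused whole. A call with a gripper value outside its range is refused whole. The fingers move at their own pace and stop on an object; "force" is the grip in N (left out, the last holds). Time passes only in rows, so rows that do not move let the fingers close. It gives the time, the measured TCP pose, the force and the opening at its end, in the units of the state.
- observe(): the state, without advancing time (a new reading comes with each control period).
- get_image(name): name is "scene" or "top" or "wrist"; returns the picture (480x640x3 uint8, blue, green, red); there is no depth.
- camera_model(name): a dict with "K" (3x3 intrinsics, pixels), "R" (3x3) and "t" (3): a world point X has camera coordinates R X + t. Camera axes: x right, y down, z forward; pixel columns grow to the right and rows downward; lengths in m; the calibration is good to about 2 mm. A picture is of the moment at which its call begins: read the wrist's pose just before it. camera_model takes no time and is no camera call; for the wrist camera it gives the pose at the moment of the call.
- sign_off(): hands the job in, once; it reports no verdict.
The state is a dict: "clock": time; "joints": joint angles; "dq": joint speeds; "joint_efforts": joint torques, N m; "position": TCP position; "ee_rot": TCP orientation; "force": force on the tool from outside, world axes, zero at the start; "ft_torque": the same for the moment, N m; "width": opening from 0.0 (shut) to 1.0 (fully open).
Only numpy, scipy, OpenCV 4.12 (cv2) and the standard library are available. Lean on these libraries where they do the work, as an engineer would, in place of code of your own. Each camera call takes 0.05 s, during which the arm holds its last target.

TASK

The white stage plate of the stereo microscope has to come out for cleaning. Run a closed fingertip gently round the top of the dark metal stage ring to find the finger notch, then press the plate's edge down inside the notch until it stops, so that the opposite edge tips up out of the ring; only press, do not grasp or lift the plate, and leave the things lying around the microscope alone. The program finishes while holding the edge pressed down and the plate tipped up.

Things in the scene. Friction and masses are not known exactly. Their poses are not given: they have to be found in the camera images.
- stand: Stereo microscope, fixed. Origin on the desk under the axis of its round stage; local +x points from the stage to the post, so its free front is local -x. Cream base from x = -105 to +205 mm, 220 mm wide in y, top 30 mm above the desk. The steel post at x = +165 is 300 mm tall.
- optics (a point): Middle of the optics head, which is swung aside on the post, away from the stage. Head and focus block fill local x = +140 to +370, y = -60 to +60 of the stand, from 135 to 360 mm above the desk: keep the arm clear.
- ring (a point): On the stage axis, level with the top of the dark metal stage ring that lies on the base. Ring: inner radius 61, outer radius 76, flat top 12 mm above the base and 42 above the desk. It is clamped, does not turn under a finger and counts as part of the stand. A clamp screw sticks out opposite the notch to radius 93 mm.
- ring_front (a point): Point on the ring's top, radius 68.5 mm, on the stand's front (-x) side. ONE FINGER NOTCH is cut through the ring, its middle anywhere within 1.6 rad round the axis either side of this point: feel or look for it. It is a gap of 44 degrees with radial sides (46 mm wide at the bore, 57 outside), open above and outward, its floor the base, 12 mm down.
- plate: Loose white round stage plate lying in the ring: radius 60 mm, 5 mm thick, 110 to 170 g, 1 mm play all round, its top 41 mm above the desk and 1 mm below the ring's top. Origin: centre of its underside; z is its axis, up; its yaw means nothing. It reaches to the inner end of the notch.
- seat (a point): On the stage axis at the ledge that carries the plate, 6 mm above the base. No ledge within 50 degrees of the notch's middle, so there, 50 to 60 mm from the axis, 3 to 10 N rocks the plate about a line 39 mm from the axis: its edge in the notch sinks 6 mm, stops on the base, and the far edge rises some 27 mm (tilt 0.28 rad). Let go, it falls back flat.
- oil_bottle: Bystander: amber dropper bottle with black cap, radius 16 mm, 72 mm tall, standing on the desk. Origin: centre of its underside.
- specimen_jar: Bystander: specimen jar, radius 24 mm, 55 mm tall, standing on the desk. Origin: centre of its underside.
- slide_box: Bystander: flat blue slide box, 90 x 34 x 18 mm, lying on the desk. Origin: centre of its underside.
- pen: Bystander: red pen, about 130 mm long along its local x, 10 mm thick, lying on the desk. Origin: middle of its underside.
Not all that is in view belongs to the job. Several things have the shape of the plate; the one meant has the colours described above.

How it is judged:
By the outcome, as a careful person would: the job done as asked, in the order asked, and still so for the second after the job is handed in, while the arm keeps its last pose, push and grip.
It also fails if it takes over 72 s, if anything falls off the work surface, if the arm or the gripper's body presses on something with over 40 N, if the wrist force passes 120 N, or if a joint passes its speed limit or range.

## Working session

There is one attempt and no reset: what is moved stays moved. The work goes in short steps, Python scripts to look and compute and a tool call to move; the robot and the scene stay as the last step left them, time stands still between calls to the robot, and variables do not carry over. Pictures are saved under pics/ and viewed, and the job is handed in when it is done.

Besides the shell and the picture viewer there is one more tool, called after "Request:" as a command line: name --pt "numbers of a row" for each row, then --argument value for the rest. play_rows: Moves the arm, as the interface text tells. Its arguments: {"type":"object","properties":{"rows":{"type":"array","items":{"type":"array","items":{"type":"number"}}},"force":{"type":"number"}},"required":["rows"]}

```bash
mkdir -p pics; ls; python3 - <<'E'
from cell import *
import cv2
s=observe();print(s)
for n in ("scene","top","wrist"):
    m=camera_model(n);print(n,m)
    cv2.imwrite(f"pics/{n}0.png",get_image(n))
E
```

```text
pics
{'clock': 0.0, 'joints': array([ 1.11041994,  0.43523111,  0.0249666 ,  1.57413605, -0.01160248,
        1.13401572, -0.07508928]), 'dq': array([-0.00208361,  0.00200629, -0.00106319,  0.00044618, -0.00034899,
       -0.00099744,  0.00042532]), 'joint_efforts': array([-1.34574805e-06, -6.67848873e+01,  9.84908268e-01, -3.14464116e+01,
       -6.04780577e-02,  4.26665065e-02,  1.26370765e-04]), 'position': array([ 0.21860567, -0.5848876 ,  0.19342484]), 'ee_rot': array([-2.58054534e+00,  1.79032345e+00,  2.24337659e-03]), 'force': array([0.24659869, 0.77823582, 0.36495406]), 'ft_torque': array([ 0.03729878, -0.06183016, -0.00171182]), 'width': 1.0001784551047677}
scene {'K': array([[497.2848398 ,   0.        , 317.71806193],
       [  0.        , 497.2848398 , 236.14832885],
       [  0.        ,   0.        ,   1.        ]]), 'R': array([[-0.80373044,  0.5949412 , -0.00789616],
       [ 0.36885454,  0.48779977, -0.79120017],
       [-0.46686583, -0.6388242 , -0.61150629]]), 't': array([ 0.44248214, -0.07631577,  1.16512042])}
top {'K': array([[560.9153993 ,   0.        , 326.72117723],
       [  0.        , 560.9153993 , 234.91515603],
       [  0.        ,   0.        ,   1.        ]]), 'R': array([[-0.02095358, -0.99977724,  0.00253302],
       [-0.97982078,  0.02003147, -0.19887176],
       [ 0.19877672, -0.00664898, -0.98002225]]), 't': array([0.04778069, 0.5812323 , 1.15582359])}
wrist {'K': array([[357.85536626,   0.        , 319.97103146],
       [  0.        , 357.85536626, 241.18705036],
       [  0.        ,   0.        ,   1.        ]]), 'R': array([[ 0.35051202, -0.93655636, -0.00187573],
       [-0.90634212, -0.33970742,  0.25128236],
       [-0.23597729, -0.08637743, -0.96791201]]), 't': array([-0.62428133, -0.03226769,  0.39008351])}
```

View pics/scene0.png

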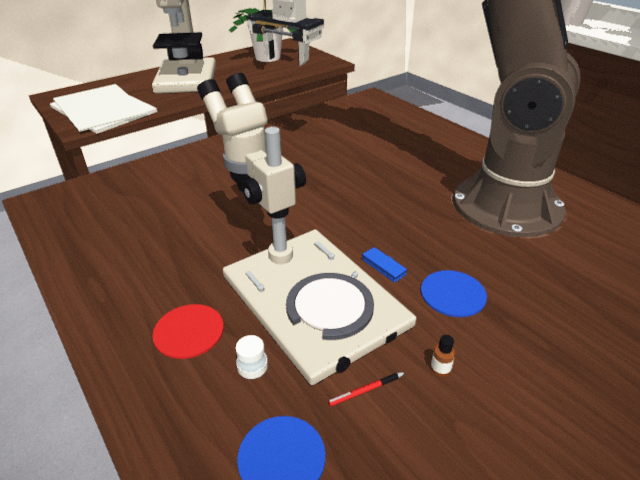

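View pics/top0.png

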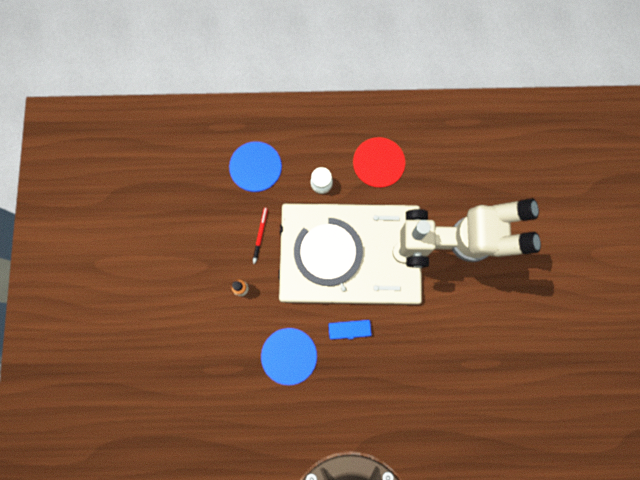

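View pics/wrist0.png

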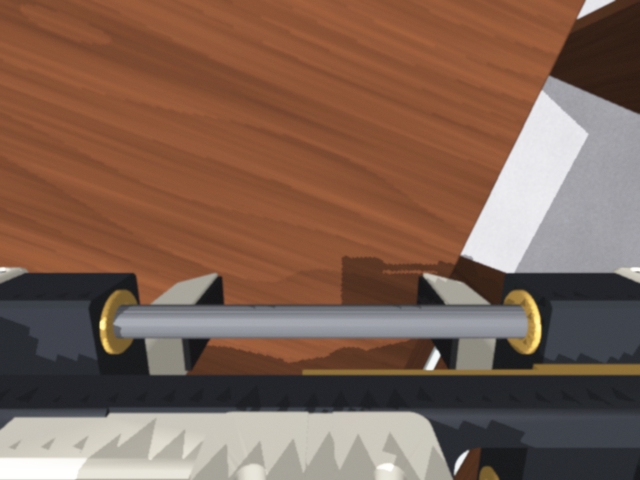

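```bash
python3 - <<'E'
import cv2
a=cv2.imread('pics/top0.png')[195:310,270:430];cv2.imwrite('pics/topc.png',cv2.resize(a,None,fx=5,fy=5,interpolation=cv2.INTER_CUBIC))
a=cv2.imread('pics/scene0.png')[225:385,215:425];cv2.imwrite('pics/scenec.png',cv2.resize(a,None,fx=3.7,fy=3.7,interpolation=cv2.INTER_CUBIC))
E
```

```text
(no output)
```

View pics/topc.png

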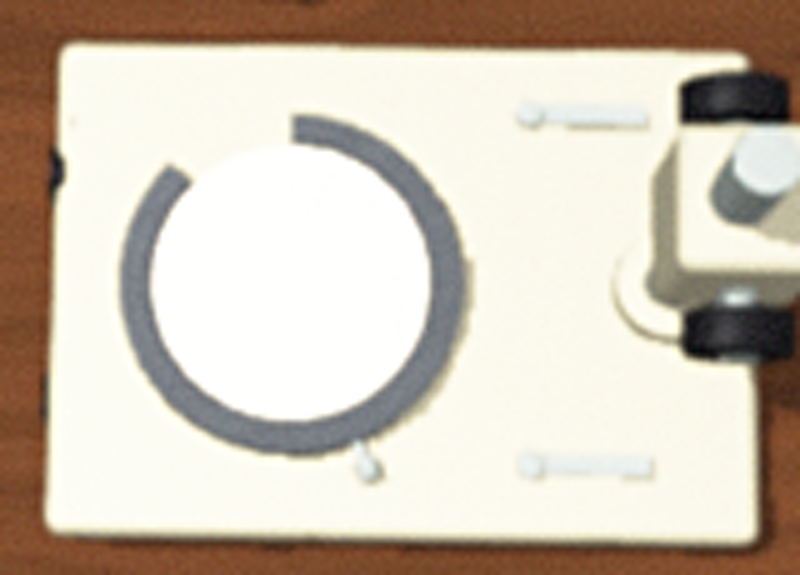

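View pics/scenec.png

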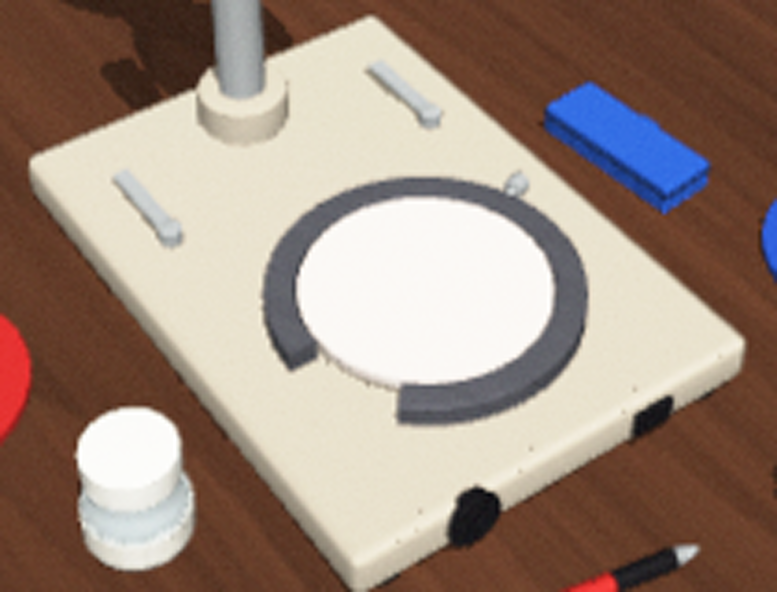

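```bash
cat > h.py <<'E'
import numpy as np
from cell import *
def ray(m,u,v):
    d=m["R"].T@np.linalg.solve(m["K"],[u,v,1.]);o=-m["R"].T@m["t"];return o,d
def atz(m,u,v,z):
    o,d=ray(m,u,v);return o+d*(z-o[2])/d[2]
def proj(m,X):
    c=np.atleast_2d(X)@m["R"].T+m["t"];p=c@m["K"].T;return p[:,:2]/p[:,2:]
def tri(rs):
    A=0;b=0
    for o,d in rs:
        d=d/np.linalg.norm(d);P=np.eye(3)-np.outer(d,d);A=A+P;b=b+P@o
    return np.linalg.solve(A,b)
E
cat > fit.py <<'E'
from h import *
import cv2
from scipy.optimize import least_squares
T=camera_model("top");S=camera_model("scene")
tc=lambda u,v:(270+u/5-.4,195+v/5-.4)
sc=lambda u,v:(215+u/3.7-.36,225+v/3.7-.36)
# ring dark mask in each
for n,m,box in(("top",T,(195,310,270,372)),("scene",S,(265,345,280,380))):
    im=cv2.imread(f"pics/{n}0.png").astype(int)
    b,g,r=im[...,0],im[...,1],im[...,2]
    k=((b-r>3)&(b<150)&(b>40)).astype(np.uint8)
    M=np.zeros_like(k);M[box[0]:box[1],box[2]:box[3]]=k[box[0]:box[1],box[2]:box[3]]
    nl,L,st,ce=cv2.connectedComponentsWithStats(M);i=1+np.argmax(st[1:,4]);M=(L==i)
    v,u=np.nonzero(M);print(n,len(u))
    P=np.array([atz(m,a,c,.042) for a,c in zip(u,v)])[:,:2]
    # match: circle through pixels, mean radius weighting over angles
    c=P.mean(0)
    def res(c):
        r=np.hypot(*(P-c).T);return np.maximum(0,.061-r)+np.maximum(0,r-.076)
    o=least_squares(res,c);c=o.x
    th=np.arctan2(P[:,1]-c[1],P[:,0]-c[0]);r=np.hypot(*(P-c).T)
    t=np.sort(th);g=np.diff(np.r_[t,t[0]+2*np.pi]);j=g.argmax()
    print(c,r.min(),r.max(),"gap",np.degrees(g[j]),"mid deg",np.degrees(t[j]+g[j]/2))
for a,c in (((172,167),(288,362)),((293,115),(398,410)))[:0]: pass
# triangulated corners
for nm,a,c in (("outer front-ish",(172,167),(400,405)),("outer other",(293,115),(290,367)),("jar?",(0,0),(0,0)))[:2]:
    p=tri([ray(T,*tc(*a)),ray(S,*sc(*c))]);print(nm,p,proj(T,p)-tc(*a),proj(S,p)-sc(*c))
# stand base corners z=.03
for a in((62,45),(750,52),(757,545),(47,535)): print("base",atz(T,*tc(*a),.03))
E
python3 fit.py
```

```text
top 849
[0.54825499 0.03356189] 0.061000001857125695 0.0750021850177202 gap 48.08022476850293 mid deg 21.124024494888516
scene 1363
[0.554759   0.04048558] 0.05861541311719689 0.07908846284623304 gap 41.29998144893394 mid deg 22.858852315778467
outer front-ish [0.60316694 0.0854094  0.03657534] [[ 0.02056335 -0.02151584]] [[0.03979487 0.00794171]]
outer other [0.62655342 0.03201641 0.02975584] [[-0.26002813  0.29748684]] [[-0.51472251 -0.10509461]]
base [0.66148108 0.13424682 0.03      ]
base [ 0.65198581 -0.1740128   0.03      ]
base [ 0.43209272 -0.16518451  0.03      ]
base [0.44277546 0.14185129 0.03      ]
```

The top and scene views show the notch at top-crop (172,167)–(293,115). The stage axis is near (0.548, 0.034), and the middle of the notch is at about 21° in the world frame. Before going near the ring I'll close the gripper and take the arm up and in, clear of the optics head.

```bash
cat >> h.py <<'E'
from scipy.spatial.transform import Rotation as Ro
def plan(p,jaw_deg=None,n=1):
    """row (repeat n) to world point p with tool down, jaw x at angle"""
    s=observe();R=Ro.from_rotvec(s["ee_rot"]);d=R.inv().apply(np.array(p)-s["position"])
    a=np.radians(jaw_deg) if jaw_deg is not None else np.arctan2(*R.as_matrix()[[1,0],0])
    x=np.array([np.cos(a),np.sin(a),0]);z=np.array([0,0,-1.]);M=np.c_[x,np.cross(z,x),z]
    w=(R.inv()*Ro.from_matrix(M)).as_rotvec()
    print("t",round(s["clock"],2),"pos",s["position"].round(4),"jaw",np.degrees(np.arctan2(*R.as_matrix()[[1,0],0])).round(1),"F",s["force"].round(2),"w",round(s["width"],3))
    print("dist",np.linalg.norm(d).round(4),"row x n:",(d/.15/n).round(3),(w/.5/n).round(3), "n",n)
E
python3 -c "
from h import *
plan([.15,-.39,.45],None,9)"
```

```text
t 0.15 pos [ 0.2187 -0.585   0.1936] jaw -69.5 F [0.14 0.17 0.55] w 1.002
dist 0.3294 row x n: [-0.153 -0.003 -0.19 ] [0. 0. 0.] n 9
```

Request:
play_rows --pt "-0.15 0 -0.2 0 0 0 1" --pt "-0.15 0 -0.2 0 0 0 1" --pt "-0.15 0 -0.2 0 0 0 1" --pt "-0.15 0 -0.2 0 0 0 1" --pt "-0.15 0 -0.2 0 0 0 1" --force 20

```text
clock: 0.65
position: [0.1775, -0.4752, 0.3416]
ee_rot: [-2.575, 1.787, 0.021]
force: [0.6, -1.2, 0.3]
width: 0.618
```

Request:
play_rows --pt "-0.15 0 -0.2 0 0 0 1" --pt "-0.15 0 -0.2 0 0 0 1" --pt "-0.15 0 -0.2 0 0 0 1" --pt "-0.15 0 -0.2 0 0 0 1" --pt "-0.15 0 -0.2 0 0 0 1"

```text
clock: 1.15
position: [0.1365, -0.3658, 0.4988]
ee_rot: [-2.575, 1.786, 0.022]
force: [0.7, -1.0, -1.1]
width: 0.181
```

```bash
python3 -c "
from h import *
plan([.32,-.24,.46],None,6)
print(observe()['joints'])"
```

```text
t 1.15 pos [ 0.1365 -0.3658  0.4988] jaw -69.5 F [ 0.74 -0.95 -1.09] w 0.181
dist 0.2258 row x n: [-0.059 -0.24   0.044] [0.001 0.005 0.   ] n 6
[ 1.07218021e+00 -5.07228180e-02  4.42869771e-03  1.45081139e+00
 -1.81297999e-04  1.75775731e+00 -1.36550332e-01]
```

Request:
play_rows --pt "-0.06 -0.26 0.02 0 0 -0.29 1" --pt "0.05 -0.26 0.02 0 0 -0.29 1" --pt "0.1 -0.24 0.02 0 0 -0.29 1" --pt "0.14 -0.22 0.02 0 0 -0.29 1" --pt "0.16 -0.2 0.02 0 0 -0.29 1"

```text
clock: 1.65
position: [0.3205, -0.3006, 0.4907]
ee_rot: [-3.051, 0.741, 0.001]
force: [0.2, -1.4, -0.4]
width: 0.007
```

```bash
python3 -c "
from h import *
plan([.40,.05,.46],-2.5,5)
print(observe()['joints'])"
```

```text
t 1.65 pos [ 0.3205 -0.3006  0.4907] jaw -27.3 F [ 0.24 -1.42 -0.42] w 0.007
dist 0.3609 row x n: [-0.12  -0.464  0.042] [-0.001  0.    -0.173] n 5
[ 0.83976402  0.03888743 -0.21661362  1.38148223  0.00682317  1.72326998
  0.14760791]
```

Request:
play_rows --pt "-0.1 -0.3 0 0 0 -0.17 1" --pt "-0.07 -0.3 0 0 0 -0.17 1" --pt "-0.03 -0.3 0 0 0 -0.17 1" --pt "0 -0.3 0 0 0 -0.17 1" --pt "0.05 -0.3 0 0 0 -0.17 1"

```text
clock: 2.15
position: [0.369, -0.0703, 0.4872]
ee_rot: [-3.134, 0.052, 0.01]
force: [1.7, -0.1, 0.5]
width: 0.008
```

```bash
python3 -c "
from h import *
plan([.45,.10,.40],-2.5,5)"
```

```text
t 2.15 pos [ 0.369  -0.0703  0.4872] jaw -1.9 F [ 1.69 -0.09  0.5 ] w 0.008
dist 0.2078 row x n: [ 0.101 -0.23   0.117] [-0.003  0.003  0.004] n 5
```

Request:
play_rows --pt "0.1 -0.25 0.08 0 0 0 1" --pt "0.1 -0.25 0.1 0 0 0 1" --pt "0.1 -0.25 0.12 0 0 0 1" --pt "0.1 -0.2 0.15 0 0 0 1" --pt "0.1 -0.15 0.15 0 0 0 1"

```text
clock: 2.65
position: [0.4499, 0.1041, 0.3985]
ee_rot: [-3.136, 0.041, -0.003]
force: [1.4, -0.7, 0.2]
width: 0.005
```

```bash
python3 -c "
from h import *
import cv2
plan([.55,.102,.20],-2.5,6)
m=camera_model('wrist');cv2.imwrite('pics/w1.png',get_image('wrist'))
c=np.array([.548,.0335,.042]);print(proj(m,c))
import json
json.dump({k:np.array(v).tolist() for k,v in m.items()},open('w1.json','w'))"
```

```text
t 2.65 pos [0.4499 0.1041 0.3985] jaw -1.5 F [ 1.36 -0.68  0.2 ] w 0.005
dist 0.2223 row x n: [0.111 0.001 0.221] [-0.002 -0.001  0.006] n 6
[[383.08585251 238.39338273]]
```

View pics/w1.png

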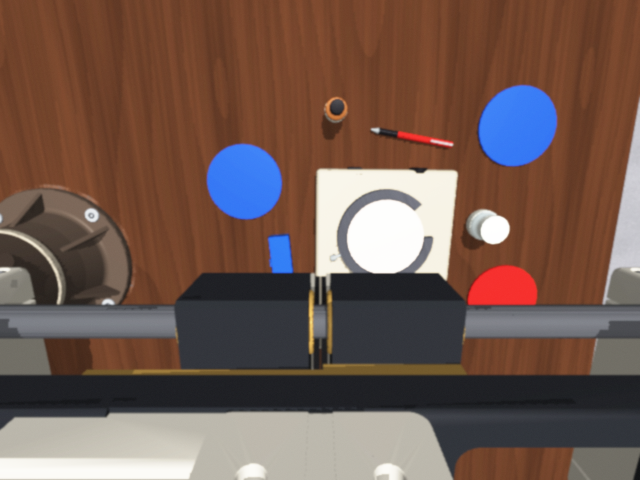

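```bash
cat > plate.py <<'E'
from h import *
import cv2,json,sys
def plate(im,m,z,r,c0):
    p=proj(m,np.array([[c0[0]+r*np.cos(a),c0[1]+r*np.sin(a),z] for a in np.linspace(0,6.283,60)])).astype(np.float32)
    u0,v0=np.maximum(p.min(0)-12,0).astype(int);u1,v1=(p.max(0)+12).astype(int)
    im=im.astype(int);b,g,rr=im[...,0],im[...,1],im[...,2]
    print("colors", im[tuple(proj(m,[*c0,z])[0].round().astype(int)[::-1])])
    # ring inner-edge: radial search for dark ring pixels, polar from c0
    pts=[]
    for a in np.linspace(0,2*np.pi,180,endpoint=False):
        if abs((np.degrees(a)-21+180)%360-180)<32: continue
        rs=np.arange(.045,.075,.00025)
        q=proj(m,np.array([[c0[0]+x*np.cos(a),c0[1]+x*np.sin(a),z] for x in rs])).astype(np.float32)
        val=cv2.remap(im.mean(2).astype(np.float32),q[:,0].reshape(-1,1),q[:,1].reshape(-1,1),cv2.INTER_LINEAR).ravel()
        if val[0]<150: continue
        j=np.nonzero(val<165)[0]
        if len(j): pts.append([rs[j[0]]*np.cos(a),rs[j[0]]*np.sin(a)])
    P=np.array(pts);A=np.c_[2*P,np.ones(len(P))];s=np.linalg.lstsq(A,(P**2).sum(1),rcond=None)[0]
    print(len(P),"centre",(np.array(c0)+s[:2]).round(4),"r",np.sqrt(s[2]+s[:2]@s[:2]).round(4))
if __name__=="__main__":
    plate(cv2.imread('pics/top0.png'),camera_model('top'),.042,.061,(.548,.0335))
    plate(cv2.imread('pics/scene0.png'),camera_model('scene'),.042,.061,(.548,.0335))
    m={k:np.array(v) for k,v in json.load(open('w1.json')).items()}
    plate(cv2.imread('pics/w1.png'),m,.042,.061,(.548,.0335))
E
python3 plate.py
```

```text
colors [254 255 255]
148 centre [0.55   0.0343] r 0.0619
colors [246 249 251]
148 centre [0.5528 0.0378] r 0.0606
colors [253 254 254]
148 centre [0.5509 0.0353] r 0.0611
```

Request:
play_rows --pt "0.1 0 0.2 0 0 0 1" --pt "0.1 0 0.2 0 0 0 1" --pt "0.1 -0.05 0.2 0 0 0 1" --pt "0.1 -0.05 0.2 0 0 0 1" --pt "0.1 -0.05 0.2 0 0 0 1"

```text
clock: 3.2
position: [0.5278, 0.1315, 0.2411]
ee_rot: [-3.134, 0.031, -0.002]
force: [0.2, -0.5, -0.4]
width: 0.002
```

```bash
python3 -c "
from h import *
import cv2
plan([.55,.102,.08],-2.5,5)
m=camera_model('wrist');cv2.imwrite('pics/w2.png',get_image('wrist'))
import json
json.dump({k:np.array(v).tolist() for k,v in m.items()},open('w2.json','w'))
from plate import plate
try: plate(cv2.imread('pics/w2.png'),m,.042,.061,(.548,.0335))
except Exception as e: print(e)
"
```

```text
t 3.2 pos [0.5278 0.1315 0.2411] jaw -1.1 F [ 0.18 -0.52 -0.38] w 0.002
dist 0.1653 row x n: [0.03  0.04  0.215] [-0.003 -0.001  0.01 ] n 5
colors [38 33 32]
48 centre [0.5504 0.041 ] r 0.0555
```

View pics/w2.png

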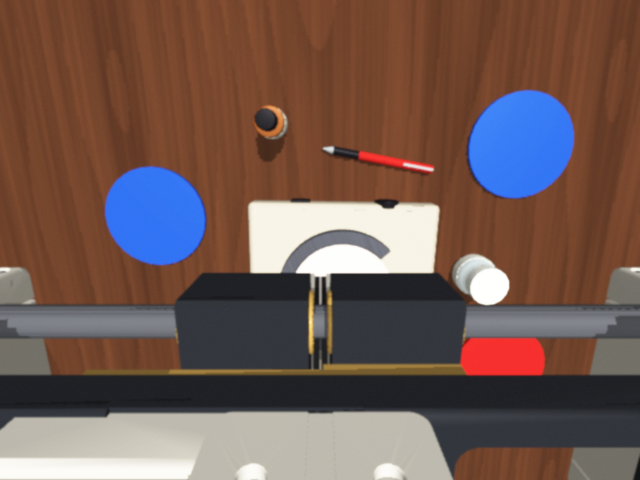

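Request:
play_rows --pt "0.035 0.035 0.2 0 0 0 1" --pt "0.035 0.035 0.2 0 0 0 1" --pt "0.035 0.035 0.2 0 0 0 1" --pt "0.035 0.035 0.2 0 0 0 1" --pt "0.035 0.035 0.2 0 0 0 1"

```text
clock: 3.75
position: [0.5541, 0.1063, 0.0834]
ee_rot: [-3.133, 0.028, 0.003]
force: [0.3, -0.1, 0.1]
width: 0.002
```

```bash
python3 -c "
from h import *
import cv2
plan([.5534,.104,.05],-2.5,2)
cv2.imwrite('pics/s1.png',cv2.resize(get_image('scene')[150:390,180:500],None,fx=2.5,fy=2.5,interpolation=2))
"
```

```text
t 3.75 pos [0.5541 0.1063 0.0834] jaw -1.0 F [ 0.32 -0.11  0.15] w 0.002
dist 0.0335 row x n: [-0.002  0.009  0.111] [-0.008  0.002  0.026] n 2
```

View pics/s1.png

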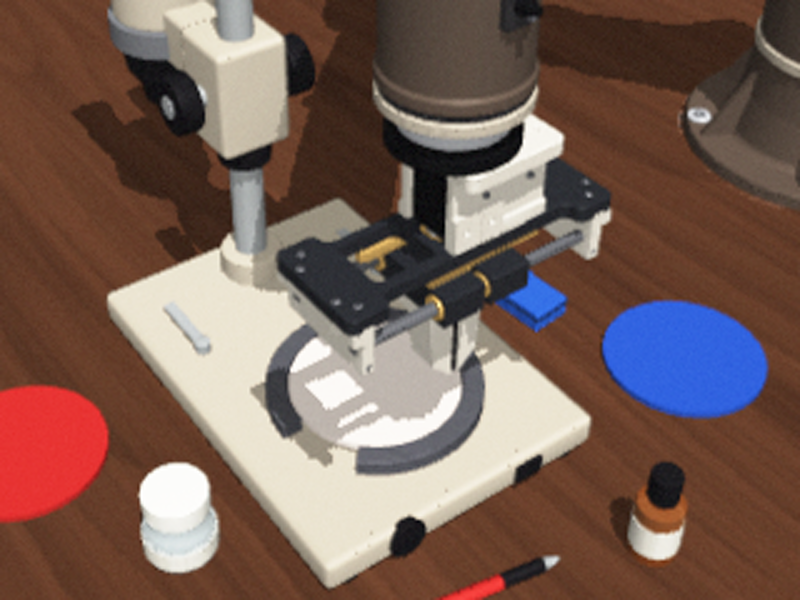

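The finger is closed and hangs about 40 mm above the front of the ring. Next I'll lower it until it touches the top.

Request:
play_rows --pt "0 0.01 0.1 0 0 0 1" --pt "0 0.005 0.1 0 0 0 1" --pt "0 0 0.03 0 0 0 1" --pt "0 0 0 0 0 0 1"

```text
clock: 4.2
position: [0.5513, 0.1008, 0.0437]
ee_rot: [-3.136, 0.032, 0.016]
force: [-0.1, 0.8, -0.1]
width: 0.006
```

```bash
python3 -c "
from h import *
plan([.5534,.104,.042],-2.5,2)
"
```

```text
t 4.2 pos [0.5513 0.1008 0.0437] jaw -1.2 F [-0.06  0.81 -0.12] w 0.006
dist 0.0042 row x n: [ 0.007 -0.011  0.006] [-0.005  0.01   0.023] n 2
```

Request:
play_rows --pt "0.01 -0.02 0 0 0 0.02 1" --pt "0 0 0.007 0 0 0 1"

```text
clock: 4.4
position: [0.554, 0.1048, 0.0446]
ee_rot: [-3.135, 0.049, 0.012]
force: [-0.5, -0.3, -0.2]
width: 0.009
```

Request:
play_rows --pt "0 0 0.007 0 0 0 1"

```text
clock: 4.5
position: [0.5545, 0.1052, 0.0443]
ee_rot: [-3.135, 0.049, 0.01]
force: [-0.5, 0.7, -0.3]
width: 0.001
```

Request:
play_rows --pt "0 0 0.007 0 0 0 1"

```text
clock: 4.6
position: [0.5549, 0.1055, 0.0437]
ee_rot: [-3.135, 0.048, 0.008]
force: [0.6, 0.3, 0.2]
width: 0.003
```

Request:
play_rows --pt "0 0.007 0.01 0 0 0 1"

```text
clock: 4.7
position: [0.555, 0.1047, 0.0425]
ee_rot: [-3.134, 0.048, 0.007]
force: [0.5, 1.1, -0.9]
width: 0.003
```

Request:
play_rows --pt "0 0.007 0.01 0 0 0 1"

```text
clock: 4.8
position: [0.555, 0.1035, 0.041]
ee_rot: [-3.135, 0.048, 0.007]
force: [-0.3, -0.2, 0.2]
width: 0.003
```

Request:
play_rows --pt "0 0 0.01 0 0 0 1"

```text
clock: 4.9
position: [0.555, 0.1032, 0.0393]
ee_rot: [-3.135, 0.048, 0.007]
force: [-0.2, -0.9, 0.2]
width: 0.005
```

Request:
play_rows --pt "0 0 0.007 0 0 0 1"

```text
clock: 5.0
position: [0.5549, 0.1031, 0.0381]
ee_rot: [-3.135, 0.049, 0.008]
force: [0.1, 0.6, 0.2]
width: 0.004
```

Request:
play_rows --pt "0 0 0.007 0 0 0 1"

```text
clock: 5.1
position: [0.5549, 0.103, 0.0368]
ee_rot: [-3.135, 0.049, 0.008]
force: [-0.8, 0.1, 0.2]
width: 0.007
```

```bash
python3 -c "
from h import *
import cv2
plan([.5534,.104,.042],-2.5,2)
cv2.imwrite('pics/s2.png',cv2.resize(get_image('scene')[250:370,260:420],None,fx=5,fy=5,interpolation=2))
"
```

```text
t 5.1 pos [0.5549 0.103  0.0368] jaw -1.8 F [-0.77  0.13  0.24] w 0.007
dist 0.0055 row x n: [-0.005 -0.003 -0.017] [-0.006  0.005  0.013] n 2
```

View pics/s2.png

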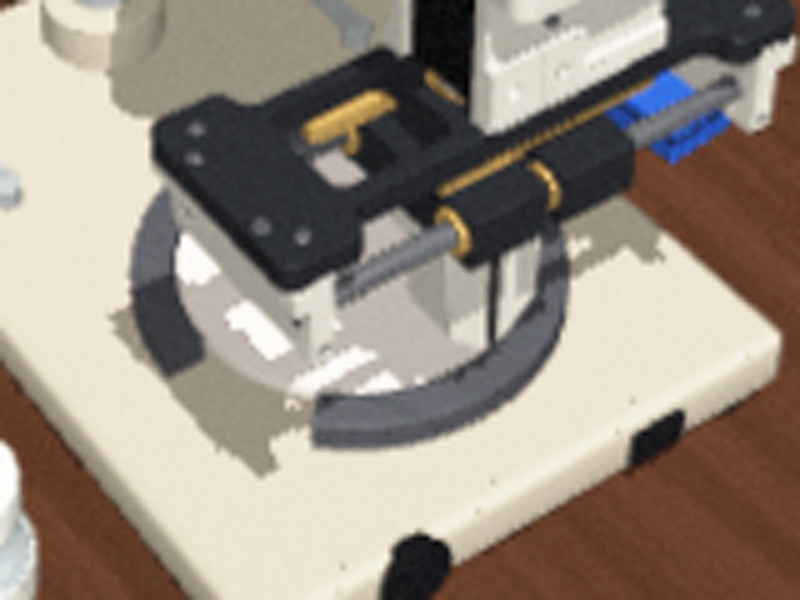

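```bash
python3 -c "
from h import *
S=camera_model('scene')
f=lambda X:((proj(S,X)-[260,250]+.4)*5).round(0)
print('TCP',f([.5549,.103,.0368]),'at42',f([.5549,.103,.042]))
for c in ((.551,.0355),(.5528,.0378)):
  print([f([c[0]+r*np.cos(a),c[1]+r*np.sin(a),.042])[0].tolist() for a in np.radians([88,60]) for r in (.061,.076)])
T=camera_model('top')
import cv2
cv2.imwrite('pics/t2.png',cv2.resize(get_image('top')[195:310,270:430],None,fx=5,fy=5,interpolation=2))
g=lambda X:((proj(T,X)-[270,195]+.4)*5).round(0)
print(g([.5549,.103,.0368]))
"
```

```text
TCP [[465. 387.]] at42 [[466. 376.]]
[[457.0, 362.0], [485.0, 390.0], [374.0, 386.0], [381.0, 421.0]]
[[458.0, 369.0], [486.0, 397.0], [374.0, 393.0], [381.0, 428.0]]
[[133. 275.]]
```

View pics/t2.png

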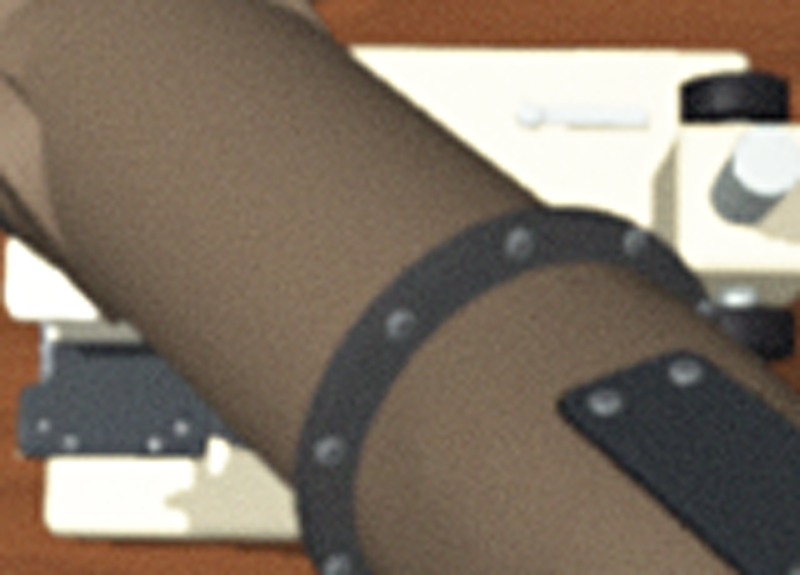

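```bash
python3 -c "
from h import *
S=camera_model('scene')
for uv,p in (((363.2,298),(.5541,.1063,.0834)),((357.6,318.2),(.5549,.103,.0368))):
  p=np.array(p);print('pred',proj(S,p),proj(S,p+[0,.0095,0]),'seen',uv)
  for z in (.03,.036,.041,.047,.06,.07,.083,.09,.1): print(z,atz(S,*uv,z).round(4))
"
python3 - <<'E'
import cv2
a=cv2.imread('pics/s2.png')[200:440,360:620];cv2.imwrite('pics/s2c.png',cv2.resize(a,None,fx=3,fy=2.5,interpolation=2)[:600,:780])
E
```

```text
pred [[355.42774389 308.09212958]] [[359.31725765 311.59979504]] seen (363.2, 298)
0.03 [0.4924 0.0572 0.03  ]
0.036 [0.4966 0.0616 0.036 ]
0.041 [0.5001 0.0653 0.041 ]
0.047 [0.5043 0.0698 0.047 ]
0.06 [0.5133 0.0793 0.06  ]
0.07 [0.5203 0.0867 0.07  ]
0.083 [0.5293 0.0963 0.083 ]
0.09 [0.5342 0.1014 0.09  ]
0.1 [0.5411 0.1088 0.1   ]
pred [[352.67253741 327.05403387]] [[356.39658796 330.57283291]] seen (357.6, 318.2)
0.03 [0.5315 0.0882 0.03  ]
0.036 [0.5353 0.0923 0.036 ]
0.041 [0.5384 0.0957 0.041 ]
0.047 [0.5422 0.0999 0.047 ]
0.06 [0.5505 0.1088 0.06  ]
0.07 [0.5568 0.1157 0.07  ]
0.083 [0.565  0.1246 0.083 ]
0.09 [0.5695 0.1294 0.09  ]
0.1 [0.5758 0.1363 0.1   ]
```

View pics/s2c.png

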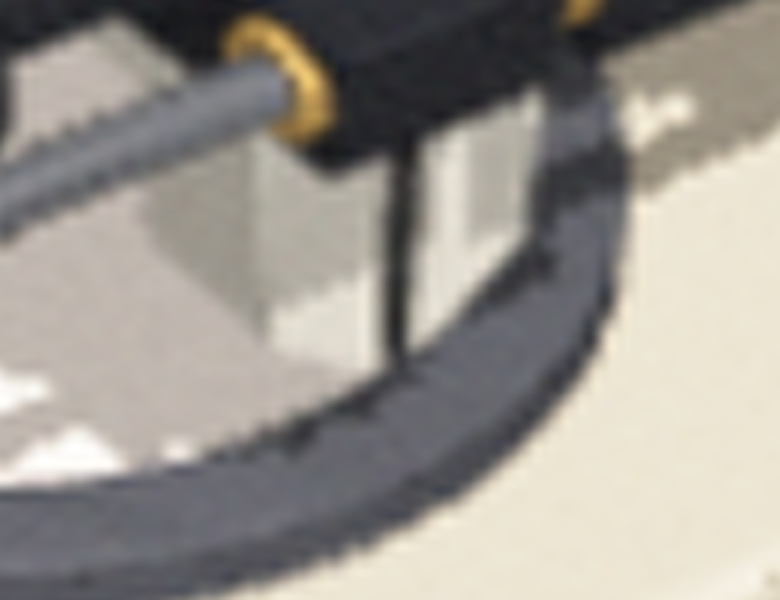

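```bash
python3 - <<'E'
from h import *
import cv2
print(grip_point_offset)
m=dict(K=camera_model('wrist')['K'],R=np.array([[ 0.35051202, -0.93655636, -0.00187573],[-0.90634212, -0.33970742,  0.25128236],[-0.23597729, -0.08637743, -0.96791201]]),t=np.array([-0.62428133, -0.03226769,  0.39008351]))
R=Ro.from_rotvec([-2.58054534e+00,  1.79032345e+00,  2.24337659e-03]).as_matrix();p=np.array([ 0.21860567, -0.5848876 ,  0.19342484])
for dz in(0,-.019,-.03,-.04):
  for x in (-.065,-.046,.046,.065):
    print(dz,x,[proj(m,p+R@[x,y,dz])[0].round(0).tolist() for y in(-.0095,.0095)])
print("cam in tool", R.T@(-m['R'].T@m['t']-p))
a=cv2.imread('pics/s1.png')[240:420,330:530];cv2.imwrite('pics/s1c.png',cv2.resize(a,None,fx=3.3,fy=3.3,interpolation=2))
a=cv2.imread('pics/wrist0.png')[250:400,80:560];cv2.imwrite('pics/w0c.png',cv2.resize(a,None,fx=1.6,fy=1.6,interpolation=2))
E
```

```text
0.0188
0 -0.065 [[203.0, 255.0], [206.0, 287.0]]
0 -0.046 [[237.0, 255.0], [239.0, 287.0]]
0 0.046 [[402.0, 255.0], [400.0, 287.0]]
0 0.065 [[436.0, 255.0], [433.0, 287.0]]
-0.019 -0.065 [[191.0, 266.0], [194.0, 301.0]]
-0.019 -0.046 [[229.0, 266.0], [231.0, 301.0]]
-0.019 0.046 [[410.0, 266.0], [408.0, 301.0]]
-0.019 0.065 [[448.0, 266.0], [445.0, 301.0]]
-0.03 -0.065 [[183.0, 273.0], [187.0, 310.0]]
-0.03 -0.046 [[223.0, 273.0], [225.0, 310.0]]
-0.03 0.046 [[416.0, 273.0], [413.0, 310.0]]
-0.03 0.065 [[456.0, 273.0], [452.0, 310.0]]
-0.04 -0.065 [[175.0, 281.0], [179.0, 319.0]]
-0.04 -0.046 [[217.0, 281.0], [220.0, 319.0]]
-0.04 0.046 [[422.0, 281.0], [419.0, 319.0]]
-0.04 0.065 [[464.0, 281.0], [460.0, 319.0]]
cam in tool [ 0.00025866 -0.0670353  -0.19108931]
```

View pics/s1c.png

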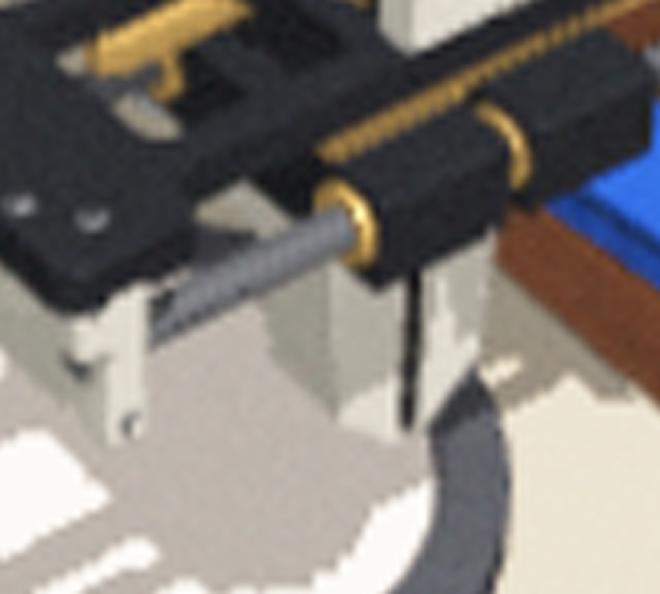

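View pics/w0c.png

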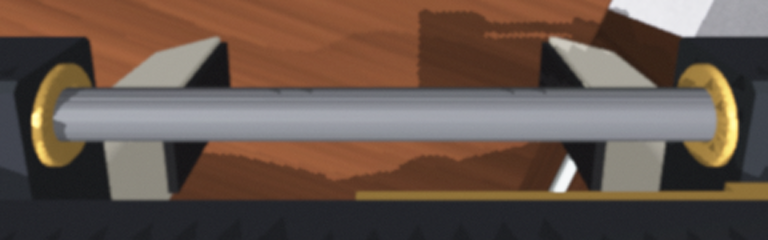

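The finger tip appears about 30 mm behind the reported TCP in two views: the seam end in the scene picture and the open tips in the first wrist picture. So it is still hovering over the ring. I'll keep lowering gently until I feel contact.

Request:
play_rows --pt "0 0 0.02 0 0 0 1" --pt "0 0 0.02 0 0 0 1" --pt "0 0 0.02 0 0 0 1" --pt "0 0 0.01 0 0 0 1"

```text
clock: 5.6
position: [0.5548, 0.1032, 0.0255]
ee_rot: [-3.135, 0.049, 0.008]
force: [-1.3, -1.0, 0.6]
width: -0.001
```

```bash
python3 -c "
from h import *
import cv2
S=camera_model('scene')
print('tip pred z offset30', ((proj(S,observe()['position']+[0,.0095,.03])-[260,250]+.4)*5))
plan([.5534,.104,.042],-2.5,2)
cv2.imwrite('pics/s3.png',cv2.resize(get_image('scene')[250:370,260:420],None,fx=5,fy=5,interpolation=2))
"
```

```text
tip pred z offset30 [[487.02951101 365.95197356]]
t 5.6 pos [0.5548 0.1032 0.0255] jaw -1.8 F [-1.3  -0.98  0.56] w -0.001
dist 0.0166 row x n: [-0.005 -0.003 -0.055] [-0.006  0.005  0.013] n 2
```

View pics/s3.png

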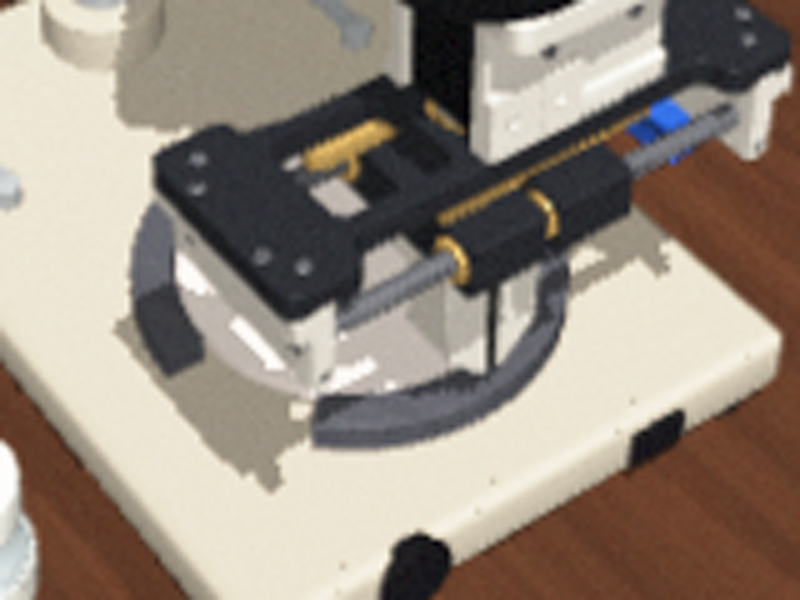

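Request:
play_rows --pt "0 0 0.015 0 0 0 1" --pt "0 0 0.015 0 0 0 1" --pt "0 0 0.01 0 0 0 1"

```text
clock: 5.95
position: [0.5548, 0.1034, 0.019]
ee_rot: [-3.135, 0.048, 0.008]
force: [0.3, -0.1, -0.0]
width: 0.002
```

Request:
play_rows --pt "0 0 0.01 0 0 0 1"

```text
clock: 6.05
position: [0.5548, 0.1034, 0.0173]
ee_rot: [-3.135, 0.048, 0.008]
force: [0.1, -0.9, -1.0]
width: 0.005
```

Request:
play_rows --pt "0 0 0.01 0 0 0 1"

```text
clock: 6.15
position: [0.5548, 0.1033, 0.0157]
ee_rot: [-3.135, 0.049, 0.008]
force: [-0.7, -0.3, -0.1]
width: 0.007
```

Request:
play_rows --pt "0 0 0.01 0 0 0 1"

```text
clock: 6.25
position: [0.5548, 0.1034, 0.0141]
ee_rot: [-3.135, 0.048, 0.008]
force: [0.0, 0.7, 0.5]
width: 0.004
```

Request:
play_rows --pt "0 0 0.008 0 0 0 1"

```text
clock: 6.35
position: [0.5548, 0.1034, 0.0127]
ee_rot: [-3.135, 0.049, 0.008]
force: [0.6, -1.1, 0.2]
width: 0.004
```

Request:
play_rows --pt "0 0 0.008 0 0 0 1"

```text
clock: 6.45
position: [0.5548, 0.1034, 0.0114]
ee_rot: [-3.135, 0.049, 0.008]
force: [0.2, -0.8, -0.1]
width: 0.005
```

Request:
play_rows --pt "0 0 0.008 0 0 0 1"

```text
clock: 6.55
position: [0.5548, 0.1034, 0.0102]
ee_rot: [-3.135, 0.049, 0.008]
force: [-0.4, 0.5, 0.9]
width: 0.005
```

Request:
play_rows --pt "0 0 0.008 0 0 0 1"

```text
clock: 6.65
position: [0.5549, 0.1034, 0.0096]
ee_rot: [-3.135, 0.049, 0.007]
force: [-6.2, -2.9, 22.0]
width: 0.006
```

Request:
play_rows --pt "0 0 0.008 0 0 0 1"

```text
clock: 6.75
position: [0.5549, 0.1034, 0.0096]
ee_rot: [-3.136, 0.049, 0.007]
force: [-6.9, -2.9, 22.9]
width: 0.007
```

```bash
python3 -c "
from h import *
import cv2
S=camera_model('scene')
print('tip pred z offset30', ((proj(S,observe()['position']+[0,.0095,.03])-[260,250]+.4)*5))
plan([.5534,.104,.042],-2.5,2)
cv2.imwrite('pics/s4.png',cv2.resize(get_image('scene')[250:370,260:420],None,fx=5,fy=5,interpolation=2))
"
```

```text
tip pred z offset30 [[485.11231393 399.86385474]]
t 6.75 pos [0.5549 0.1034 0.0096] jaw -1.8 F [-6.88 -2.91 22.87] w 0.007
dist 0.0325 row x n: [-0.006 -0.002 -0.108] [-0.005  0.004  0.013] n 2
```

View pics/s4.png

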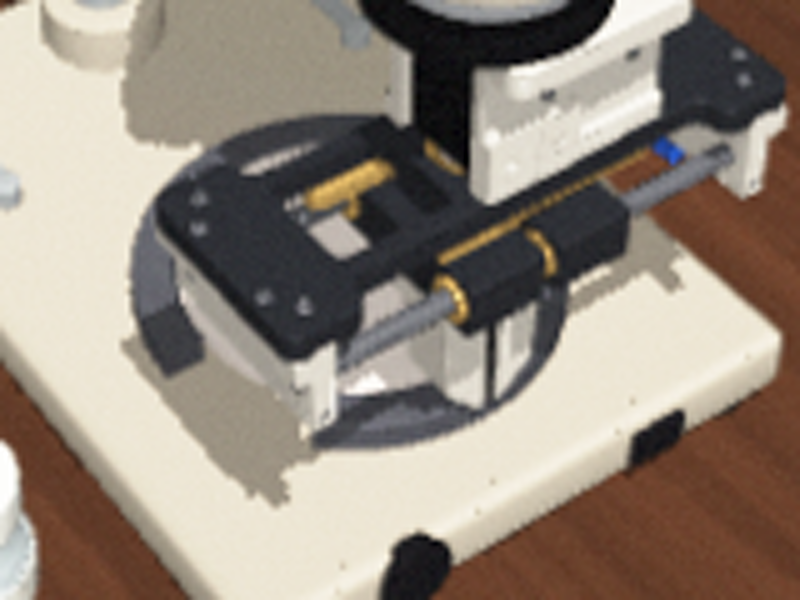

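Contact at a reading of z = 0.0096, so the tip is about 32 mm behind the reported TCP. At 22 N it presses harder than it should. I'll ease off to a few newtons, then slide.

Request:
play_rows --pt "0 0 0.001 0 0 -0.01 1" --pt "0 0 0.002 0 0 0 1"

```text
clock: 7.0
position: [0.5551, 0.1034, 0.01]
ee_rot: [-3.136, 0.04, 0.005]
force: [-0.3, 0.1, -0.7]
width: 0.008
```

Request:
play_rows --pt "0.02 0.001 0.002 0 0 0.09 1" --pt "0.02 0.001 0.002 0 0 0.09 1"

```text
clock: 7.2
position: [0.5581, 0.1034, 0.0097]
ee_rot: [-3.132, 0.183, 0.012]
force: [-11.5, -0.1, 16.5]
width: 0.006
```

Request:
play_rows --pt "0.04 0.002 0 0 0 0.09 1" --pt "0.04 0.002 0 0 0 0.09 1"

```text
clock: 7.4
position: [0.5665, 0.1025, 0.0099]
ee_rot: [-3.121, 0.327, 0.021]
force: [-3.5, 0.9, 4.7]
width: 0.007
```

```bash
cat > arc.py <<'E'
from h import *
s=observe();c=np.array([.551,.0355]);q=s["position"][:2]-c
R=Ro.from_rotvec(s["ee_rot"]).as_matrix()
print("t",s["clock"].__round__(2) if hasattr(s["clock"],'__round__') else s["clock"],"z",s["position"][2].round(4),"F",s["force"].round(1),"r",np.hypot(*q).round(4),"th",np.degrees(np.arctan2(q[1],q[0])).round(1),"jaw+90",(np.degrees(np.arctan2(R[1,0],R[0,0]))+90).round(1),"tilt",R[:2,2].round(3))
E
python3 arc.py
```

```text
t 7.4 z 0.0099 F [-3.5  0.9  4.7] r 0.0688 th 77.0 jaw+90 78.0 tilt [-0.013  0.004]
```

Request:
play_rows --pt "0.04 0.002 0.001 0 0 0.13 1" --pt "0.04 0.002 0 0 0 0.13 1"

```text
clock: 7.6
position: [0.5751, 0.101, 0.0098]
ee_rot: [-3.093, 0.533, 0.028]
force: [-5.6, 1.2, 6.9]
width: 0.007
```

```bash
python3 arc.py
```

```text
t 7.6 z 0.0098 F [-5.6  1.2  6.9] r 0.0698 th 69.8 jaw+90 70.4 tilt [-0.017  0.005]
```

Request:
play_rows --pt "0.04 0.002 0.001 0 0 0.13 1" --pt "0.04 0.002 0 0 0 0.13 1"

```text
clock: 7.8
position: [0.5833, 0.0987, 0.0098]
ee_rot: [-3.052, 0.738, 0.036]
force: [-4.8, 1.7, 6.5]
width: 0.006
```

```bash
python3 arc.py
```

```text
t 7.8 z 0.0098 F [-4.8  1.7  6.5] r 0.0709 th 62.9 jaw+90 62.8 tilt [-0.022  0.007]
```

```bash
cat >> arc.py <<'E'
import sys
if len(sys.argv)>1:
    th=np.radians(float(sys.argv[1]));r=float(sys.argv[2]);plan([c[0]+r*np.cos(th),c[1]+r*np.sin(th),s["position"][2]],np.degrees(th)-90,2)
E
python3 arc.py 55 .0685
```

```text
t 7.8 z 0.0098 F [-4.8  1.7  6.5] r 0.0709 th 62.9 jaw+90 62.8 tilt [-0.022  0.007]
t 7.8 pos [0.5833 0.0987 0.0098] jaw -27.2 F [-4.81  1.74  6.54] w 0.006
dist 0.0099 row x n: [ 0.031  0.01  -0.001] [0.005 0.022 0.136] n 2
```

Request:
play_rows --pt "0.04 0.012 0 0 0.01 0.13 1" --pt "0.04 0.012 0 0 0.01 0.13 1"

```text
clock: 8.0
position: [0.5915, 0.0923, 0.0099]
ee_rot: [2.997, -0.941, -0.023]
force: [-1.4, 2.5, 4.0]
width: 0.005
```

```bash
python3 arc.py 48 .0685
```

```text
t 8.0 z 0.0099 F [-1.4  2.5  4. ] r 0.0697 th 54.5 jaw+90 55.1 tilt [-0.014  0.004]
t 8.0 pos [0.5915 0.0923 0.0099] jaw -34.9 F [-1.38  2.48  3.98] w 0.005
dist 0.0079 row x n: [ 0.026  0.006 -0.   ] [0.005 0.014 0.125] n 2
```

Request:
play_rows --pt "0.04 0.012 0.001 0 0.01 0.13 1" --pt "0.04 0.012 0 0 0.01 0.13 1"

```text
clock: 8.2
position: [0.5988, 0.0845, 0.0099]
ee_rot: [2.926, -1.139, -0.009]
force: [-0.9, 0.7, 2.4]
width: 0.001
```

```bash
python3 arc.py 40 .0685
```

```text
t 8.2 z 0.0099 F [-0.9  0.7  2.4] r 0.0685 th 45.7 jaw+90 47.5 tilt [-0.006  0.001]
t 8.2 pos [0.5988 0.0845 0.0099] jaw -42.5 F [-0.9   0.7   2.43] w 0.001
dist 0.0068 row x n: [ 0.023  0.002 -0.   ] [0.004 0.005 0.131] n 2
```

Request:
play_rows --pt "0.035 0.006 0.002 0 0 0.14 1" --pt "0.035 0.006 0.002 0 0 0.14 1"

```text
clock: 8.4
position: [0.6047, 0.0781, 0.0095]
ee_rot: [2.838, -1.347, -0.011]
force: [0.5, -0.4, 0.4]
width: 0.005
```

```bash
python3 arc.py 33 .0685
```

```text
t 8.4 z 0.0095 F [ 0.5 -0.4  0.4] r 0.0686 th 38.5 jaw+90 39.2 tilt [-0.007  0.003]
t 8.4 pos [0.6047 0.0781 0.0095] jaw -50.8 F [ 0.49 -0.35  0.42] w 0.005
dist 0.0065 row x n: [ 0.022  0.002 -0.   ] [0.004 0.006 0.109] n 2
```

Request:
play_rows --pt "0.035 0.006 0.003 0 0 0.14 1" --pt "0.035 0.006 0.003 0 0 0.14 1"

```text
clock: 8.6
position: [0.6098, 0.0694, 0.0084]
ee_rot: [-2.733, 1.549, 0.012]
force: [-0.0, 1.2, 1.3]
width: 0.0
```

```bash
python3 arc.py 27 .0685
```

```text
t 8.6 z 0.0084 F [-0.   1.2  1.3] r 0.0678 th 30.0 jaw+90 30.9 tilt [-0.007  0.004]
t 8.6 pos [0.6098 0.0694 0.0084] jaw -59.1 F [-0.02  1.21  1.35] w 0.0
dist 0.0036 row x n: [ 0.012 -0.002 -0.   ] [0.004 0.006 0.068] n 2
```

Contact was lost at θ ≈ 39° and the tip sank below the ring top. That is the notch edge, which the pictures put at about 43°, so the middle is near 21°. Next: move over the plate's edge at the middle of the notch.

```bash
python3 - <<'E'
from h import *
th=np.radians(21)
plan([.551+.060*np.cos(th),.0355+.060*np.sin(th),.0115],-69,3)
E
```

```text
t 8.6 pos [0.6098 0.0694 0.0084] jaw -59.1 F [-0.02  1.21  1.35] w 0.0
dist 0.0131 row x n: [ 0.02   0.019 -0.007] [0.003 0.004 0.115] n 3
```

Request:
play_rows --pt "0 0 -0.025 0 0 0.1 1" --pt "0.025 0.02 0 0 0 0.12 1" --pt "0.025 0.02 0 0 0 0.12 1" --pt "0.01 0.01 0 0 0 0 1"

```text
clock: 9.0
position: [0.607, 0.0577, 0.011]
ee_rot: [2.583, -1.787, -0.013]
force: [-0.2, 0.3, 0.1]
width: 0.001
```

```bash
python3 arc.py 21 .060
python3 - <<'E'
from h import *
import cv2
cv2.imwrite('pics/s5.png',cv2.resize(get_image('scene')[250:370,260:420],None,fx=5,fy=5,interpolation=2))
E
```

```text
t 9.0 z 0.011 F [-0.2  0.3  0.1] r 0.0602 th 21.6 jaw+90 20.6 tilt [-0.007  0.004]
t 9.0 pos [0.607  0.0577 0.011 ] jaw -69.4 F [-0.16  0.29  0.06] w 0.001
dist 0.0007 row x n: [ 0.002  0.001 -0.   ] [ 0.005  0.006 -0.006] n 2
```

View pics/s5.png

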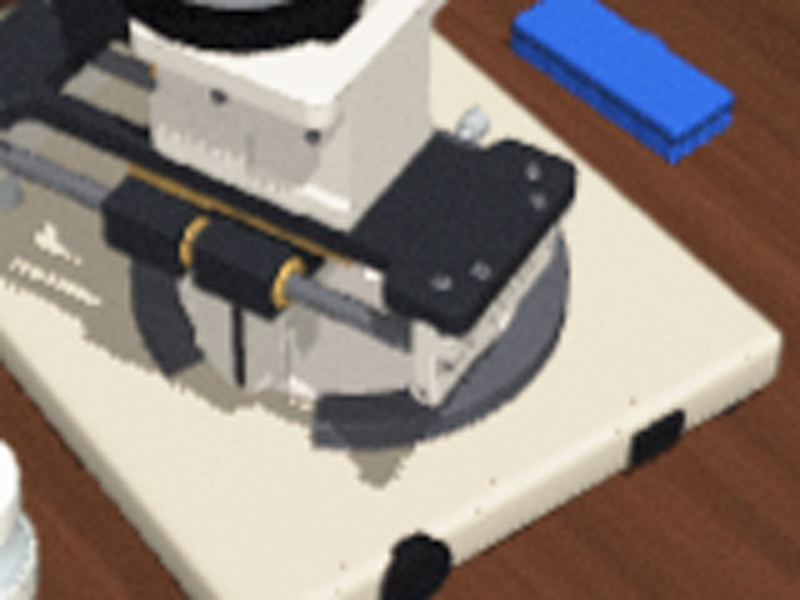

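Request:
play_rows --pt "-0.005 0 0.008 0 0 0 1"

```text
clock: 9.15
position: [0.6066, 0.0581, 0.0097]
ee_rot: [2.586, -1.783, -0.013]
force: [0.2, -0.0, 0.1]
width: 0.007
```

Request:
play_rows --pt "0 0 0.007 0 0 0 1"

```text
clock: 9.25
position: [0.6065, 0.0584, 0.0085]
ee_rot: [2.587, -1.781, -0.013]
force: [-1.1, -0.5, 3.1]
width: 0.007
```

Request:
play_rows --pt "0 0 0.006 0 0 0 1"

```text
clock: 9.35
position: [0.6067, 0.0585, 0.0076]
ee_rot: [2.588, -1.78, -0.012]
force: [0.2, -1.4, 2.7]
width: 0.003
```

Request:
play_rows --pt "0 0 0.006 0 0 0 1"

```text
clock: 9.45
position: [0.6069, 0.0586, 0.0068]
ee_rot: [2.589, -1.779, -0.012]
force: [-0.6, -0.3, 2.7]
width: 0.007
```

The plate is giving way at about 3 N, so it is rocking. I'll continue to the stop.

Request:
play_rows --pt "0 0 0.006 0 0 0 1"

```text
clock: 9.55
position: [0.6071, 0.0587, 0.006]
ee_rot: [2.589, -1.779, -0.012]
force: [-0.6, -0.5, 4.1]
width: 0.005
```

Request:
play_rows --pt "0 0 0.006 0 0 0 1"

```text
clock: 9.65
position: [0.6072, 0.0587, 0.0052]
ee_rot: [2.589, -1.779, -0.011]
force: [-0.4, -0.6, 3.3]
width: 0.002
```

Request:
play_rows --pt "0 0 0.006 0 0 0 1"

```text
clock: 9.75
position: [0.6074, 0.0588, 0.0044]
ee_rot: [-2.589, 1.779, 0.011]
force: [-1.1, -1.3, 7.9]
width: 0.005
```

Request:
play_rows --pt "0 0 0.005 0 0 0 1"

```text
clock: 9.85
position: [0.6074, 0.0588, 0.0041]
ee_rot: [-2.59, 1.779, 0.011]
force: [-3.1, -1.3, 13.2]
width: 0.008
```

```bash
python3 arc.py
python3 - <<'E'
from h import *
import cv2
cv2.imwrite('pics/s6.png',cv2.resize(get_image('scene')[235:375,250:430],None,fx=4.2,fy=4.2,interpolation=2))
cv2.imwrite('pics/t6.png',cv2.resize(get_image('top')[195:310,270:430],None,fx=5,fy=5,interpolation=2))
E
```

```text
t 9.85 z 0.0041 F [-3.1 -1.3 13.2] r 0.0611 th 22.4 jaw+90 21.0 tilt [-0.006  0.004]
```

View pics/s6.png

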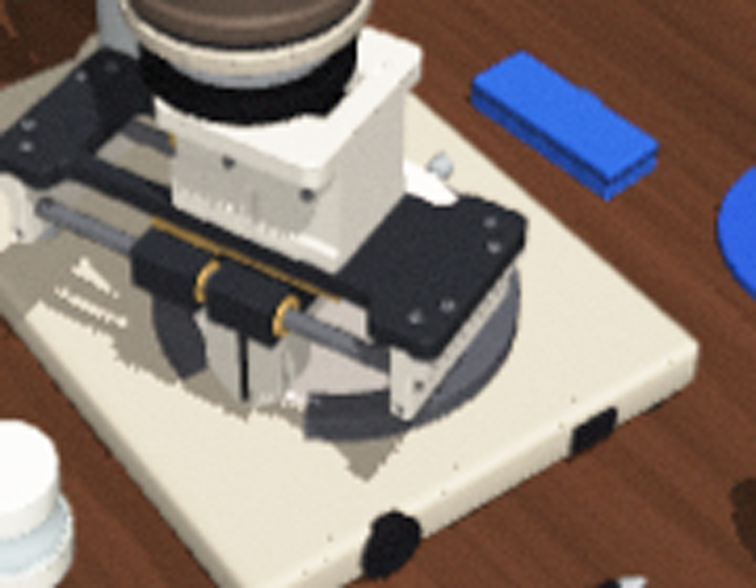

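View pics/t6.png

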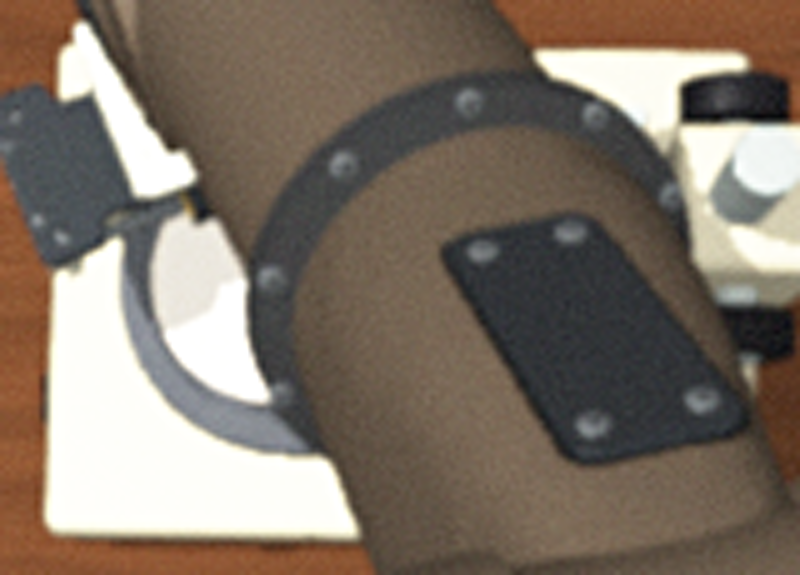

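Request:
play_rows --pt "0 0 0.005 0 0 0 1"

```text
clock: 10.05
position: [0.6075, 0.0588, 0.0042]
ee_rot: [-2.59, 1.779, 0.01]
force: [-2.8, -1.3, 12.0]
width: 0.004
```

Request:
play_rows --pt "0 0 0.004 0 0 0 1" --pt "0 0 0.004 0 0 0 1"

```text
clock: 10.25
position: [0.6075, 0.0588, 0.0042]
ee_rot: [2.59, -1.779, -0.009]
force: [-2.6, -1.3, 10.0]
width: 0.004
```

```bash
python3 arc.py
python3 - <<'E'
from h import *
import cv2
S=camera_model('scene');im=get_image('scene')
c=np.array([.551,.0355]);a=np.radians(21);n=np.array([np.cos(a),np.sin(a)]);t=np.array([-n[1],n[0]])
im=cv2.resize(im[235:375,250:430],None,fx=4.2,fy=4.2,interpolation=2)
for tilt,col in((0,(0,0,255)),(.28,(0,200,0))):
    P=[]
    for f in np.linspace(0,2*np.pi,120):
        u=.06*np.cos(f)-.039;w=.06*np.sin(f)
        # rotate about pivot line r=39 at underside z=.036; top surface +5mm
        r=.039+u*np.cos(tilt)+.005*-np.sin(-tilt);z=.036-u*np.sin(tilt)+.005*np.cos(tilt)
        P.append([*(c+r*n+w*t),z])
    q=((proj(S,np.array(P))-[250,235]+.4)*4.2).astype(np.int32)
    cv2.polylines(im,[q],True,col,1)
cv2.imwrite('pics/s7.png',im)
E
```

```text
t 10.25 z 0.0042 F [-2.6 -1.3 10. ] r 0.0611 th 22.4 jaw+90 21.0 tilt [-0.005  0.003]
```

View pics/s7.png

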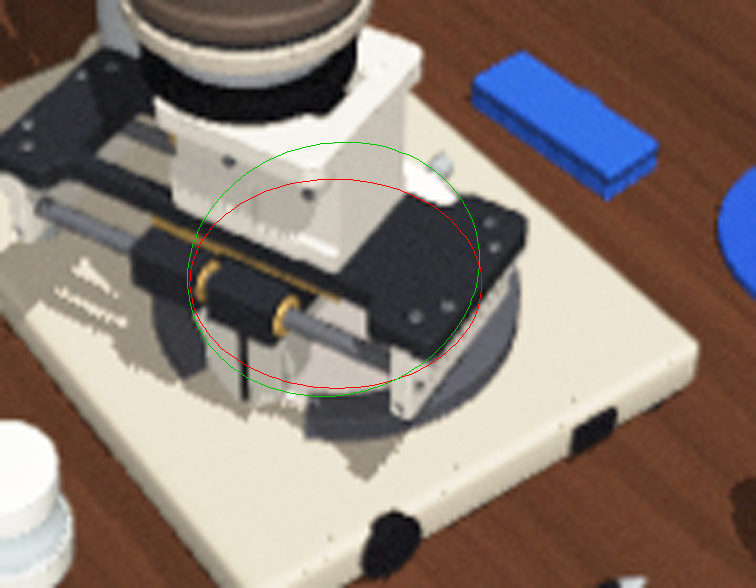

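The white rim seen at (430,175)–(455,200) lies on the outline predicted for full tilt (0.28 rad). The stop is firm at about 10 N. Handing in.

```bash
python3 - <<'E'
from cell import *
print(sign_off()); s=observe(); print(s["clock"],s["position"].round(4),s["force"].round(1))
E
```

```text
the job is handed in; nothing more can be done
None
the job is handed in; nothing more can be done
```

The plate is tipped up in the ring, and I handed the job in at about 10.3 s with the closed finger still holding its edge down. I saw the notch in the cameras first. I then slid the fingertip along the top of the ring from the front until contact dropped off at about 39° in the world frame. From the pictures I had put the notch edge at about 43° and its middle at about 21°, so I pressed there, about 60 mm from the axis.

**Last checks**
- **Press:** the plate's edge sank about 4.7 mm at 3–4 N, then stopped firmly. Two further presses left the reading at z = 0.0042, and I was holding at about 10 N.
- **Tilt:** the small part of the raised rim visible in the scene picture lies on the outline predicted for 0.28 rad. The arm hides most of the plate, so I checked the tilt only on that part.
- **Surroundings:** I did not touch the bystanders on purpose, and none moved in the parts of the pictures I checked. I did not measure all of them again at the end.

**What disagreed or went less well**
- **Finger length:** the real fingertip is about 32 mm shorter than the reported tool point. Two views and the contact height agree on this, so I found the ring by touch rather than by the reading.
- **Force on the ring:** first contact reached about 23 N and one sliding step about 17 N, which was harder than intended. The rest of the slide was at about 2–7 N.
- **Ring centre:** the three cameras placed it up to about 4.5 mm apart, and I used roughly their mean.

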